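# Open the dial lock on the materials chest and present its shackle

## Robot

A 6-joint arm with a two-finger parallel gripper is mounted at the origin on the work surface. World frame = base frame: x ahead of the robot, y to its left, z up, the work surface at z = 0. Lengths are in mm, angles in rad, forces in N, time in s.
With the tool pointing down it reaches from about 275 to 1000 mm from the base axis. Payload 8.4 kg.
Tool frame: the origin (TCP) lies between the finger pads; the fingertips stand r.finger_overhang ahead of it and the grasp point (between the pads) is the TCP (r.finger_overhang is the distance from the TCP to the fingertips, in mm); z points along the fingers, y is the line along which they close (so a half turn about z gives the same grasp; the last joint's range is limited). The gripper opens to 85 mm and grips with 20 to 120 N. Pads are 22 mm wide; open, the fingers measure 114 mm over their backs; the gripper's body (76 mm by 85 mm) begins 54 mm behind the grasp point. The pads swing forward as they close: fully open they stand 13 mm farther back than shut.
Start: joints at [1.247, 0.353, 1.633, -0, 1.155, -0.002], TCP at [197.67, 592.92, 250.281] pointing down, gripper open.
Joint ranges: [-2.63, 2.63], [-0.92, 2.1], [0.06, 2.66], [-1.3, 4.44], [0, 2.69], [-3.02, 3.02]. Speed limits (rad/s): [2.22, 2.22, 2.79, 3.14, 3.14, 3.14].

## Interface

Orientations are given as [roll, pitch, yaw] about the fixed x, y, z axes, in that order (R = Rz(yaw) Ry(pitch) Rx(roll)).
In Python, from rig import r, cams, sign_off gives the robot as it stands.
- The arm moves only by the shell command python3 -m crank 'ROWS' [FORCE]. ROWS is JSON, a list of rows, each a list of 7 numbers: the shift along the tool's x, y, z in m, then the turn, a rotation vector about the tool's x, y, z in rad, then the closure, from 0 (fully open) to 1 (shut). In form: [[dx, dy, dz, ax, ay, az, gripper], ...]. A call has 1 to 5 rows; each row is the pose to reach, as a shift and turn from the pose commanded when the call began, along the tool's axes at that moment; what a row does not reach only later rows make up. A row lasts 1/10 s, in which the tool goes at most 50 mm and 8.59 degrees, less where a joint would pass 70% of its speed; a pose out of reach is approached as far as the arm can. A call with a gripper value outside its range is refused whole. The fingers move at their own pace and stop on an object; FORCE is the grip in N (left out, the last holds). Time passes only in rows, so rows that repeat a pose let the fingers close. It gives the time, the measured TCP pose, the force, the opening and the grip force at its end, in the units of the state.
- r.sense(): the state, without advancing time (a new reading comes with each control period).
- cams.grab_frame(name): name is "scene" or "top" or "wrist"; returns a dict with "image" (384x512x3 uint8, red, green, blue), "fx", "fy", "cx", "cy" (pixels), "position" and "orientation" of the camera in the world. Camera axes: x right, y down, z forward; pixel columns grow to the right and rows downward; lengths in mm; the calibration is good to about 2 mm. A picture is of the moment at which its call begins. There is no depth.
- sign_off(): hands the job in; it is judged then, once.
The state is a dict: "clock": time; "qpos": joint angles; "qvel": joint speeds; "joint_efforts": joint torques, N m; "eef_pos": TCP position; "tcp_rot": TCP orientation; "contact_force": force on the tool from outside, world axes, zero at the start; "wrist_torque": the same for the moment, N m; "opening": opening from 0.0 (shut) to 1.0 (fully open); "grasp_force": force on a finger pad.
Only numpy, scipy, OpenCV 4.12 (cv2) and the standard library are available. Lean on these libraries where they do the work, as an engineer would, in place of code of your own. Each camera call takes 0.05 s, during which the arm holds its last target. There are 200 camera calls.

## Task

Unlock the studio's materials chest: first lift the small red-ball lever on the lock up and over until it stands well back off the shackle, then turn the black dial clockwise until its red pointer clicks in at the orange dot, and draw the steel shackle straight up out of the lock. Carry the shackle over the middle of the yellow tray and finish there still gripping it, held steady and upright with its legs down and their ends at least 10 cm above the table. Do not put it down or let go, and leave the lever back, the dial on the dot and the paint tub, glue bottle and pencil box where they are.

Things in the scene. Friction and masses are not known exactly. Their poses are not given: they have to be found in the camera images.
- chest: Fixed plywood chest 240 x 300 x 90 mm (x, y, z) standing on the table; origin at the centre of its underside, its z up. A blue steel lock case (40 mm high, top 130 mm above the table) is screwed to its lid and turns with it. On the lock, along the chest's y axis and all at chest x = 0: dial axis at y = -60 mm, shackle legs at y = -4 and +46 mm, lever hinge at y = +90 mm. The case is 104 mm wide in x round the dial and 70 mm wide at the shackle.
- keeper_ball (a point): Centre of the red ball, 18 mm in diameter, at the end of the keeper lever. With the lever down it hovers 25 mm above the centre line of the shackle's crown, over its middle, and about 68 mm above the top of the lock case.
- keeper_hinge (a point): Fixed point on the lever's hinge axis, 188 mm above the table between two steel cheeks (28 mm over both). The axis is horizontal along the chest's x. The ball's centre is 66.5 mm from it.
- keeper (a joint): Keeper lever, rad: 0 = down across the shackle's crown; it starts at 0 to 0.2, grows as the ball is lifted up and swung over towards the chest's +y, 1.57 = lifted by a quarter turn; stops at 1.95. At 0 the ball's centre lies 65 mm towards the chest's -y from the hinge and 14 mm above it. Stiff hinge (0.06 N m friction), stays where it is left. Raised, the ball's top stands up to 265 mm above the table at the +y end of the lock: carry the shackle round it.
- dial (a joint): Dial angle, rad, counter-clockwise seen from above, 0 = red pointer at the orange dot; it starts at 0.35 to 1.45, so it is turned clockwise (value falls) to 0. Stops at -0.4 and 1.75. A spring plunger clicks into a notch every 0.349 rad (20 degrees), 0 being one of them, and centres the dial there once it is within about 0.12 rad; passing a notch takes under 0.1 N m. The shackle comes out only within about 0.1 rad of 0.
- dial_grip (a point): Point on the dial's vertical axis, 34 mm above the top of the lock case, where its grip is taken. The grip is a black bar 14 mm wide, 44 mm long and 36 mm high (its top 10 mm above this point) on a round skirt 50 mm in diameter whose top is 25 mm below this point. The bar points along the chest's y axis at dial 0 and turns with it; a red stripe marks its pointer end. The bar's top is 174 mm above the table, so lift the shackle's legs over it.
- dot (a point): Orange index dot, 6 mm in diameter, on the lock case's top, 28.5 mm from the dial axis towards the shackle (chest +y).
- shackle: Loose U-shaped steel shackle, legs down in the lock, about 200 g (140 to 280 g), bar 9 mm in diameter, 89 mm high, legs 50 mm apart along its own y, with a tooth at the foot of the leg nearer the dial. Origin midway between the legs at the level of their ends, z up to the crown. It must rise 40 mm to clear the lock case; it slides freely when unlocked.
- crown (a point): Middle of the shackle's crown, a level flat-sided black rubber grip sleeve 12 mm wide (shackle x), 28 mm long (shackle y, the chest's y while in the lock) and 12 mm high; the point is the sleeve's centre, 83 mm above the leg ends and 48 mm above the top of the lock case.
- tray: Fixed yellow open tray 160 x 160 mm, 30 mm high, to the left or right of the chest; origin at the centre of its underside.
- tub: Loose white paint tub with a red label, 84 mm in diameter, 85 mm high, on the other side of the chest from the tray; origin at the centre of its underside. Leave alone.
- glue: Loose white glue bottle, 44 mm in diameter, 120 mm high, beyond the chest; origin at the centre of its underside. Leave alone.
- pencils: Loose flat yellow and green pencil box 90 x 190 x 22 mm, beyond the chest; origin at the centre of its underside. Leave alone.

How it is judged (in metres and radians):
On the way, in this order (a step that is already met when the one before it is completed fails the run):
1. the keeper lever is lifted back off the shackle, the shackle still in the lock (value of joint keeper above 1.4 rad and distance between shackle and chest below 0.115 m), for 0.2 s.
2. the dial's pointer is at the orange dot, the shackle still in the lock (value of joint dial between -0.15 and 0.15 rad and value of joint keeper above 1.4 rad and z of shackle in the frame of chest below 0.115 m), for 0.2 s.
3. the shackle is drawn up clear of the lock (z of shackle in the frame of chest above 0.132 m and contact force between the fingers and shackle above 0.5 N), for 0.1 s.
At the end, for the whole second after the job is handed in: Lever lifted 1.4 rad or more; dial within 0.15 rad of the dot; shackle gripped (over 1 N), touching nothing else, under 30 mm/s, within 45 mm of the tray's middle from above, upright within 0.35 rad, leg ends 95 mm or more above the table; tub, glue and pencil box within 30 mm of their starts (value of joint keeper above 1.4 rad and value of joint dial between -0.15 and 0.15 rad and horizontal distance between shackle and tray below 0.045 m and height (world z) of shackle above 0.095 m and angle between shackle's own z axis and vertical below 0.35 rad and linear speed of shackle below 0.03 m/s and contact force between the fingers and shackle above 1 N and contact force between shackle and tray below 0.05 N and contact force between shackle and chest below 0.05 N and distance of each of tub, glue, pencils from where it was at the start of the episode below 0.03 m); the arm keeps its last pose, push and grip.
It fails at once if the paint tub is pushed or knocked over (distance of tub from where it was at the start of the episode above 0.03 m or angle between tub's own z axis and vertical above 0.5 rad).
It fails at once if the glue bottle is pushed or knocked over (distance of glue from where it was at the start of the episode above 0.03 m or angle between glue's own z axis and vertical above 0.5 rad).
It fails at once if the pencil box is pushed or knocked over (distance of pencils from where it was at the start of the episode above 0.03 m or angle between pencils's own z axis and vertical above 0.5 rad).
It also fails if it takes over 64 s, if anything falls off the work surface, if the arm or the gripper's body presses on something with over 40 N, if the wrist force passes 120 N, or if a joint passes its speed limit or range.

## Working session

There is one attempt and no reset: what is moved stays moved. The work goes in short steps, Python scripts to look and compute and a shell command to move; the robot and the scene stay as the last step left them, time stands still between calls to the robot, and variables do not carry over. Pictures are saved under pics/ and viewed, at most 11 in all, crops included, and the job is handed in when it is done.

```bash
ls; mkdir -p pics
python3 - <<'E'
from rig import r,cams
import cv2,numpy as np
s=r.sense();print(s, r.finger_overhang)
for n in("scene","top"):
    f=cams.grab_frame(n);cv2.imwrite(f"pics/{n}0.png",f["image"][:,:,::-1]);print(n,{k:np.round(v,3).tolist() for k,v in f.items() if k!="image"})
E
```

```text
pics
{'clock': 0.0, 'qpos': array([ 1.24659325e+00,  3.53652660e-01,  1.63414076e+00, -1.03859522e-05,
        1.15519496e+00, -2.41396590e-03]), 'qvel': array([ 0.00110067, -0.00178976, -0.00016953, -0.00061183,  0.00081486,
        0.00052578]), 'joint_efforts': array([ 1.91891231e-03, -6.05252552e+01, -3.42063224e+01,  3.10851256e-04,
        9.49182606e-03,  9.47709452e-06]), 'eef_pos': array([197.53236598, 592.48707441, 249.5560081 ]), 'tcp_rot': array([-3.14019691e+00,  6.12671017e-06,  2.81980775e+00]), 'contact_force': array([0.89220177, 0.74226877, 0.03976329]), 'wrist_torque': array([-0.03222765, -0.04001996,  0.04393166]), 'grasp_force': 0.0, 'opening': 0.9995842914153974} 19.0
scene {'fx': 438.938, 'fy': 438.938, 'cx': 261.48, 'cy': 193.552, 'position': [1331.357, -23.688, 967.964], 'orientation': [-2.432, 0.006, 1.542]}
top {'fx': 350.979, 'fy': 350.979, 'cx': 253.917, 'cy': 191.378, 'position': [512.655, -0.349, 1213.456], 'orientation': [-3.04, 0.004, -1.567]}
```

View pics/scene0.png

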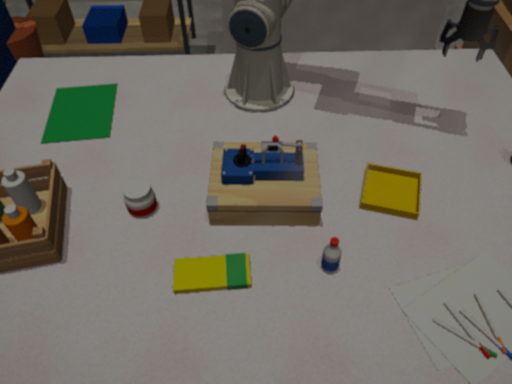

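View pics/top0.png

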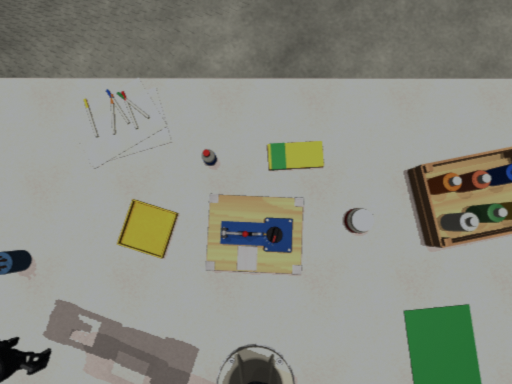

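The scene view shows the chest with its blue lock at about (262,170), the tray at (391,190) and the dial at about (243,157). In the top view the lock is at about (256,234), the dial at (274,235), the ball at (246,234), the tray at (149,228) and the tub at (360,220). The tray is on the robot's left.

```bash
cat > h.py <<'E'
from rig import r,cams
import cv2,numpy as np
from scipy.spatial.transform import Rotation as R
def ray(f,uv):
    d=R.from_euler('xyz',f["orientation"]).apply([(uv[0]-f["cx"])/f["fx"],(uv[1]-f["cy"])/f["fy"],1.]);return np.array(f["position"]),d
def onz(f,uv,z):
    p,d=ray(f,uv);return p+d*(z-p[2])/d[2]
def proj(f,P):
    c=R.from_euler('xyz',f["orientation"]).inv().apply(np.array(P)-f["position"]);return np.array([f["fx"]*c[...,0]/c[...,2]+f["cx"],f["fy"]*c[...,1]/c[...,2]+f["cy"]]).T
def two(f,a,g,b):
    p,d=ray(f,a);q,e=ray(g,b);s=np.linalg.lstsq(np.c_[d,-e],q-p,rcond=None)[0];A=p+d*s[0];B=q+e*s[1];return (A+B)/2,np.linalg.norm(A-B)
def blobs(f,lo,hi,box=None,n=4,amin=3):
    hsv=cv2.cvtColor(f["image"],cv2.COLOR_RGB2HSV);m=cv2.inRange(hsv,lo,hi)
    if box:
        k=np.zeros_like(m);k[box[1]:box[3],box[0]:box[2]]=255;m&=k
    N,l,st,c=cv2.connectedComponentsWithStats(m);o=sorted([i for i in range(1,N) if st[i,4]>=amin],key=lambda i:-st[i,4])[:n]
    return [(c[i],st[i,4],(l==i).astype(np.uint8)) for i in o]
E
python3 - <<'E'
from h import *
t=cams.grab_frame("top");s=cams.grab_frame("scene")
def rect(m): return cv2.minAreaRect(np.argwhere(m)[:,::-1].astype(np.float32))
b=blobs(t,(20,150,80),(35,255,255),(110,190,190,265))[0]
box=cv2.boxPoints(rect(b[2]));P=np.array([onz(t,q,30) for q in box]);print("tray",P.mean(0),P)
for f,bx in((t,(200,190,310,280)),(s,(200,130,330,230))):
    for nm,lo,hi in(("blue",(105,130,40),(125,255,255)),("red",(0,170,90),(5,255,255)),("red2",(174,170,90),(180,255,255)),("or",(8,180,150),(17,255,255)),("blk",(0,0,0),(180,255,40))):
        for c,a,m in blobs(f,lo,hi,bx):
            print(nm,c.round(1),a)
            if nm=="blue" and f is t and a>200:
                P=np.array([onz(t,q,130)[:2] for q in cv2.boxPoints(rect(m))]);print(P.mean(0),P)
    cv2.imwrite("pics/%s1.png"%("t" if f is t else "s"),cv2.resize(f["image"][bx[1]:bx[3],bx[0]:bx[2],::-1],None,fx=5.5,fy=5.5,interpolation=2))
# lid in top view: wood
E
```

```text
tray [508.6821765  363.38330694  30.        ] [[458.24059023 461.43392908  30.        ]
 [608.35746136 417.34127439  30.        ]
 [558.44964594 264.47541028  30.        ]
 [409.68100848 310.28261399  30.        ]]
blue [260.  233.6] 1340
[494.63292523  -2.78147568] [[ 451.41142164  106.25553028]
 [ 549.56735471  101.71037239]
 [ 537.701634   -112.79845187]
 [ 439.85129057 -106.2933535 ]]
red [244.8 233.3] 16
red [274. 238.] 9
red2 [244.5 235.5] 4
blk [274.1 233.7] 163
blk [250.  233.5] 12
blue [253.6 166.6] 1495
red [275.  138.5] 16
red [242.4 145.8] 5
blk [241.9 158.3] 219
blk [272.5 148. ] 46
```

```bash
cat >> h.py <<'E'
def go(pos=None,psi=None,s=None):
    s=s or r.sense();T=R.from_euler('xyz',s["tcp_rot"]);p=s["eef_pos"]
    d=T.inv().apply(np.array(p if pos is None else pos)-p)/1000
    a=(T.inv()*R.from_euler('xyz',[np.pi,0,psi])).as_rotvec() if psi is not None else 0
    print("at",p.round(1),s["tcp_rot"].round(3),"shift",d.round(4),"turn",np.round(a,3))
E
python3 - <<'E'
from h import *
t=cams.grab_frame("top");s=cams.grab_frame("scene")
print("ball",two(t,(244.7,233.8),s,(275,138.5)))
print("dial top",onz(t,(274.1,233.7),174),"stripe",onz(t,(274,238),174))
w=cams.grab_frame("wrist");S=r.sense();T=R.from_euler('xyz',S["tcp_rot"])
print("cam in tool",T.inv().apply(w["position"]-S["eef_pos"]),(T.inv()*R.from_euler('xyz',w["orientation"])).as_matrix().round(2),w["fx"])
go([470,0,420],1.52)
E
```

```text
ball (array([493.96193805,  30.52161109, 207.41580824]), np.float64(0.8487882363666077))
dial top [493.92480066 -55.33800703 174.        ] stripe [481.38550883 -55.01492797 174.        ]
cam in tool [ 7.85136735e+01 -5.38892878e-02 -1.22183227e+02] [[ 0.   -0.95 -0.31]
 [ 1.    0.    0.  ]
 [-0.   -0.31  0.95]] 291.4209540080714
at [197.6 592.8 250.1] [-3.141 -0.     2.82 ] shift [-0.4459 -0.4763 -0.1697] turn [-0.   0.   1.3]
```

View pics/t1.png

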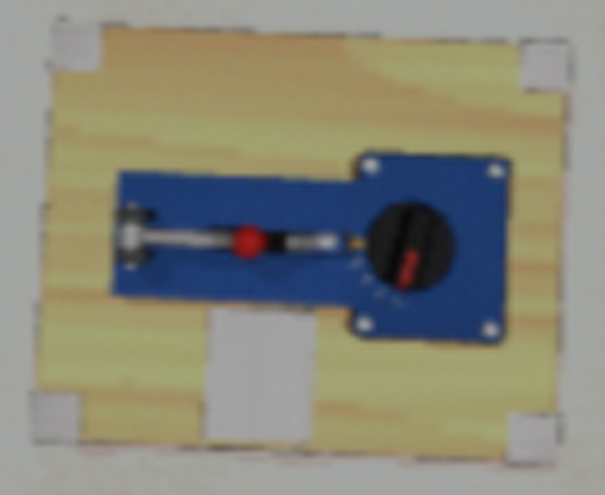

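The crop shows the ball at (248,242), the orange dot at (357,243) and the dial at (410,247). The red pointer stripe faces down towards the robot, so the dial is close to 1.45 rad.

```bash
python3 -m crank '[[-0.03,-0.032,-0.03,0,0,0.14,0],[-0.06,-0.065,-0.05,0,0,0.28,0],[-0.09,-0.097,-0.07,0,0,0.42,0],[-0.12,-0.13,-0.08,0,0,0.56,0],[-0.15,-0.16,-0.09,0,0,0.7,0]]'; python3 -c "
from h import *
go([490,10,330],1.52)"
```

```text
clock: 0.85
eef_pos: [289.7, 392.0, 341.1]
tcp_rot: [3.141, -0.0, 2.114]
contact_force: [1.2, 0.3, 0.1]
opening: 0.995
grasp_force: 0.0
at [289.7 392.  341.1] [ 3.141 -0.     2.114] shift [-0.4305 -0.0261  0.011 ] turn [ 0.001 -0.     0.594]
```

```bash
python3 -m crank '[[-0.045,-0.003,0,0,0,0.12,0],[-0.09,-0.006,0,0,0,0.24,0],[-0.135,-0.009,0,0,0,0.36,0],[-0.18,-0.012,0,0,0,0.48,0],[-0.225,-0.014,0.01,0,0,0.594,0]]'; python3 -c "
from h import *
go([490,10,330],1.52)"
```

```text
clock: 1.35
eef_pos: [395.9, 193.1, 331.5]
tcp_rot: [3.139, -0.001, 1.521]
contact_force: [0.8, -0.2, 0.3]
opening: 0.997
grasp_force: 0.0
at [395.9 193.1 331.5] [ 3.139e+00 -1.000e-03  1.521e+00] shift [-0.1782  0.1031  0.0015] turn [ 0.003 -0.001  0.001]
```

```bash
python3 -m crank '[[-0.04,0.022,0,0,0,0,0],[-0.08,0.045,0,0,0,0,0],[-0.12,0.07,0,0,0,0,0],[-0.15,0.09,0,0,0,0,0],[-0.178,0.103,0,0,0,0,0]]'
python3 - <<'E'
from h import *
w=cams.grab_frame("wrist");print(r.sense()["eef_pos"])
cv2.imwrite("pics/w1.png",w["image"][:,:,::-1])
for nm,lo,hi in(("red",(0,170,60),(6,255,255)),("red2",(172,170,60),(180,255,255)),("or",(8,180,130),(20,255,255)),("blk",(0,0,0),(180,255,45))):
    for c,a,m in blobs(w,lo,hi,None,4,12):print(nm,c.round(1),a)
b=blobs(w,(105,130,40),(125,255,255))[0]
P=np.array([onz(w,q,130)[:2] for q in cv2.boxPoints(cv2.minAreaRect(np.argwhere(b[2])[:,::-1].astype(np.float32)))]);print(P.mean(0),P)
E
```

```text
clock: 1.85
eef_pos: [490.7, 10.0, 330.4]
tcp_rot: [3.141, 0.0, 1.525]
contact_force: [0.7, -0.1, -0.8]
opening: 1.004
grasp_force: 0.0
[491.88632676   7.12791704 330.35306466]
red [268.2 166.8] 207
red [301.2 325.6] 204
red [507.  12.] 174
red [257.  237.1] 69
red2 [270.8 173.3] 35
red2 [262.1 173.2] 19
red2 [261.1 164.3] 14
red2 [303.2 322.5] 14
blk [260.5 341.1] 33714
blk [267.8 221.1] 1049
blk [267.1 178.7] 38
blk [262.4 154.5] 14
[4.95422059e+02 9.98764276e-02] [[ 457.00212558  109.03672317]
 [ 542.73271148  105.10415316]
 [ 543.20282115 -109.28046048]
 [ 438.7505797  -104.46091014]]
```

View pics/w1.png

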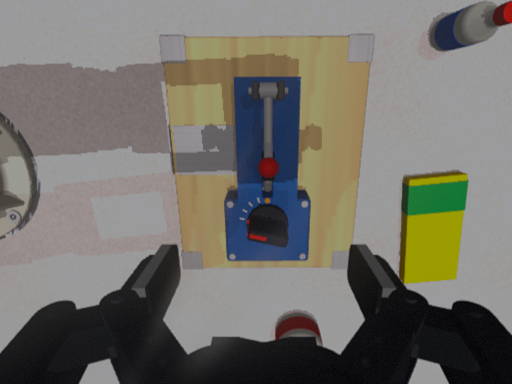

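The wrist view shows the ball at (268,167), the hinge at (268,91), the dot at about (267,201), case screws at about (230,204), (304,204), (232,257) and (302,257), and the pointer stripe at (257,237), on the -x side.

Run:
```python
from h import *
w=cams.grab_frame("wrist");t=cams.grab_frame("top");s=cams.grab_frame("scene")
im=w["image"]
hsv=cv2.cvtColor(im,cv2.COLOR_RGB2HSV)
o=blobs(w,(8,150,120),(20,255,255),(255,190,280,208))
print("dot",[(c.round(1),a,onz(w,c,130).round(1)) for c,a,m in o])
sc=[(c,a) for c,a,m in blobs(w,(0,0,120),(180,90,255),(224,196,312,264),8)]
for c,a in sc: print("screw?",c.round(1),a,onz(w,c,130).round(1))
red=blobs(w,(0,150,60),(7,255,255),(240,225,290,255))[0]
print("stripe",red[0],onz(w,red[0],174),red[1]);q=cv2.boxPoints(cv2.minAreaRect(np.argwhere(red[2])[:,::-1].astype(np.float32)));print([onz(w,x,174)[:2].round(1) for x in q])
print("hinge approx",onz(w,(268,91),188+5))
b=blobs(w,(0,150,40),(8,255,255),(255,150,285,180));print("ball px",b[0][0],b[0][1])
hh=(cv2.inRange(hsv,(0,150,40),(8,255,255))|cv2.inRange(hsv,(170,150,40),(180,255,255)))[150:185,250:290]
(cx,cy),rad=cv2.minEnclosingCircle(np.argwhere(hh)[:,::-1].astype(np.float32));c=(cx+250,cy+150);print(c,rad)
print("ball w-t",two(w,c,t,(244.7,233.8)),"w-s",two(w,c,s,(275,138.5)))
cv2.imwrite("pics/w2.png",cv2.resize(im[70:275,210:330,::-1],None,fx=2.9,fy=2.9,interpolation=2))
```

```text
dot [(array([265.8, 197.4]), np.int32(16), array([493.6, -28.1, 130. ]))]
screw? [275.4 260.2] 283 [ 502.2 -112.5  130. ]
screw? [309.8 221.8] 132 [545.4 -61.6 130. ]
screw? [226.5 255.8] 69 [ 441.  -103.5  130. ]
screw? [303.2 201.5] 34 [537.5 -35.1 130. ]
screw? [230.6 254.2] 28 [ 446.3 -101.4  130. ]
screw? [300.9 253.9] 28 [ 534.4 -105.1  130. ]
screw? [228.4 201.6] 27 [449.4 -31.3 130. ]
screw? [248.6 201.4] 8 [473.3 -32.  130. ]
stripe [255.12068966 234.34482759] [480.90426006 -53.29912702 174.        ] 58
[array([472.7, -53.6]), array([473.9, -48.9]), array([490.7, -53.4]), array([489.6, -58.1])]
hinge approx [500.07826606  89.21369778 193.        ]
ball px [267.04891304 163.10326087] 184
(266.5, 163.76315784454346) 10.346256256103516
ball w-t (array([495.04254569,  30.14478784, 208.59537848]), np.float64(2.155577117276941)) w-s (array([496.16338553,  30.62399317, 209.49675934]), np.float64(0.37325430081428124))
```

View pics/w2.png

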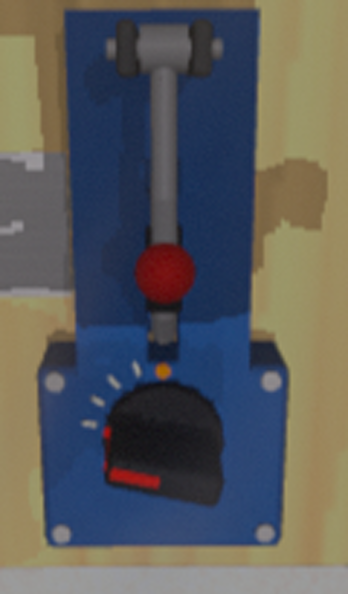

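```bash
python3 -c "
from h import *
go([496,30.4,212],1.528)"
```

```text
at [489.6  11.6 330.1] [-3.141 -0.     1.524] shift [0.0191 0.0056 0.1181] turn [-0.001 -0.    -0.004]
```

```bash
python3 -m crank '[[0.0205,0.005,0.03,0,0,0,0],[0.0205,0.005,0.06,0,0,0,0],[0.0205,0.005,0.09,0,0,0,0],[0.0205,0.005,0.118,0,0,0,0],[0.0205,0.005,0.118,0,0,0,0]]';python3 -m crank '[[0,0,0,0,0,0,0.5],[0,0,0,0,0,0,1],[0,0,0,0,0,0,1],[0,0,0,0,0,0,1],[0,0,0,0,0,0,1]]' 20
python3 - <<'E'
from h import *
s=cams.grab_frame("scene")
cv2.imwrite("pics/s2.png",cv2.resize(s["image"][100:220,190:330,::-1],None,fx=4.5,fy=4.5,interpolation=2))
for i in range(3):print(r.sense()["eef_pos"],r.sense()["opening"]);cams.grab_frame("scene")
E
```

```text
clock: 2.55
eef_pos: [492.8, 33.3, 209.3]
tcp_rot: [-3.135, 0.0, 1.527]
contact_force: [-0.5, -0.9, -0.5]
opening: 1.002
grasp_force: 0.0
clock: 3.05
eef_pos: [495.8, 32.2, 212.9]
tcp_rot: [3.141, -0.0, 1.526]
contact_force: [-0.1, -1.5, 1.3]
opening: 0.188
grasp_force: 19.5
[495.81380932  32.1406657  212.80772833] 0.18945103483152717
[495.84462593  32.13128063 212.68071055] 0.19204860846113467
[495.82679322  32.10523125 212.59765239] 0.18872646248283922
```

View pics/s2.png

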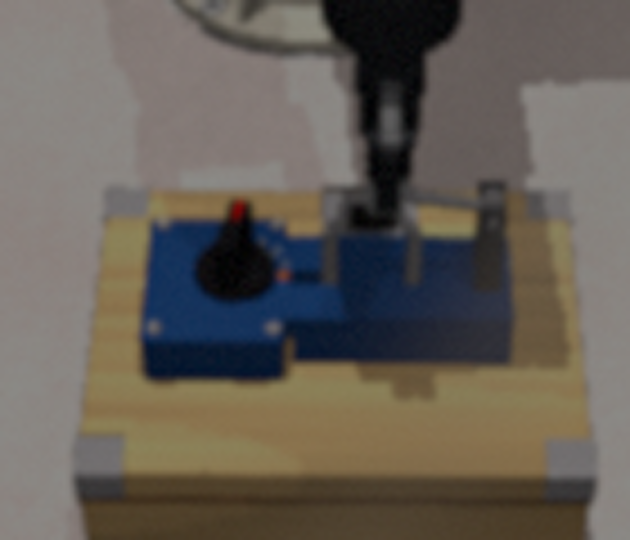

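The scene crop shows the fingers closed on the ball at about (385,205), above the crown. The dial's pointer end shows at (238,210), still towards -x.

```bash
python3 -m crank '[[0.0086,0,-0.0171,0,0,0,1],[0.0222,0,-0.0314,0,0,0,1],[0.0393,0,-0.0411,0,0,0,1],[0.0585,0,-0.0453,0,0,0,1],[0.0585,0,-0.0453,0,0,0,1]]' ; python3 -m crank '[[0.0098,0,0.0004,0,0,0,1],[0.0196,0,0.0015,0,0,0,1],[0.0316,0,0.0056,0,0,0,1],[0.0316,0,0.0056,0,0,0,1]]'
```

```text
clock: 3.75
eef_pos: [498.5, 92.1, 258.4]
tcp_rot: [3.141, -0.001, 1.527]
contact_force: [-2.7, -0.2, 10.4]
opening: 0.189
grasp_force: 20.6
clock: 4.15
eef_pos: [499.7, 123.1, 251.8]
tcp_rot: [-3.142, -0.001, 1.526]
contact_force: [-1.3, 2.6, 6.1]
opening: 0.189
grasp_force: 19.6
```

```bash
python3 -m crank '[[0,0,0,0,0,0,0.4],[0,0,0,0,0,0,0],[0,0,0,0,0,0,0],[0,0,-0.03,0,0,0,0],[0,0,-0.06,0,0,0,0]]'
python3 - <<'E'
from h import *
s=cams.grab_frame("scene");t=cams.grab_frame("top")
for f,bx in((s,(230,90,340,180)),):
    for lo,hi in(((0,150,60),(7,255,255)),((172,150,60),(180,255,255))):
        for c,a,m in blobs(f,lo,hi,bx):print(c,a)
al=np.radians(np.arange(55,110,6))
for a in al:print("theta",2.929-a,proj(s,[499.5,93.3+66.5*np.cos(a),188+66.5*np.sin(a)]).round(1))
cv2.imwrite("pics/s3.png",cv2.resize(s["image"][60:220,190:380,::-1],None,fx=3.5,fy=3.5,interpolation=2))
print(r.sense()["eef_pos"],r.sense()["tcp_rot"])
E
```

```text
clock: 4.65
eef_pos: [499.1, 121.7, 311.9]
tcp_rot: [-3.139, 0.001, 1.525]
contact_force: [1.7, 0.5, -0.1]
opening: 0.99
grasp_force: 0.0
[308.63157895 126.21052632] 19
[242.45454545 146.36363636] 11
theta 1.9690689114031186 [315.6 128.5]
theta 1.8643491562834589 [313.4 127.5]
theta 1.759629401163799 [311.  126.6]
theta 1.6549096460441393 [308.4 125.9]
theta 1.5501898909244796 [305.7 125.5]
theta 1.4454701358048196 [303.  125.2]
theta 1.34075038068516 [300.2 125.2]
theta 1.2360306255655003 [297.4 125.4]
theta 1.1313108704458403 [294.6 125.9]
theta 1.0265911153261806 [291.8 126.5]
[501.65275564 122.30631507 315.73597378] [ 3.13562007e+00 -1.57177762e-03  1.52541087e+00]
```

View pics/s3.png

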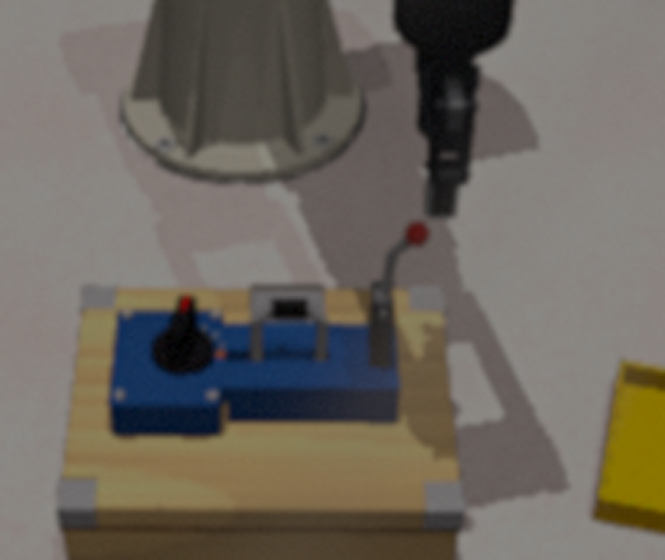

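The scene crop shows the lever standing back with its ball at (417,233), which is about 1.7 rad. The shackle is clear and still in the lock.

```bash
python3 -m crank '[[-0.036,0,0,0,0,-0.14,0],[-0.072,0,0,0,0,-0.28,0],[-0.108,0,0,0,0,-0.42,0],[-0.144,0,0,0,0,-0.56,0.2],[-0.1787,0,0.03,0,0,-0.7,0.45]]'; python3 -m crank '[[0,0,0,0,0,-0.14,0.45],[0,0,0,0,0,-0.28,0.45],[0,0,0,0,0,-0.42,0.45],[0,0,0,0,0,-0.56,0.45],[0,0,0,0,0,-0.65,0.45]]';python3 - <<'E'
from h import *
w=cams.grab_frame("wrist");print(r.sense()["qpos"][5])
red=blobs(w,(0,150,50),(7,255,255),None,5,8)
for c,a,m in red:
    print(c,a,onz(w,c,174))
    if a<600 and a>20:
        q=cv2.boxPoints(cv2.minAreaRect(np.argwhere(m)[:,::-1].astype(np.float32)));print([onz(w,x,174)[:2].round(1) for x in q])
go([492.4,-56.6,166],2.878)
cv2.imwrite("pics/w3.png",w["image"][:,:,::-1])
for c,a,m in blobs(w,(8,150,120),(20,255,255),None,5,6):print("or",c,a,onz(w,c,130))
E
```

```text
clock: 5.25
eef_pos: [493.4, -58.2, 284.3]
tcp_rot: [3.137, 0.005, 2.231]
contact_force: [0.5, -0.0, -0.6]
opening: 0.692
grasp_force: 0.0
clock: 5.75
eef_pos: [491.2, -56.6, 281.2]
tcp_rot: [-3.141, -0.001, 2.881]
contact_force: [1.0, 0.2, -0.2]
opening: 0.554
grasp_force: 0.0
-1.4315293474103619
[484.62804878 327.11890244] 328 [678.23594111 116.90017705 174.        ]
[array([670.7, 103.3]), array([659.7, 114.6]), array([684.7, 129.9]), array([696.4, 118.6])]
[263.16216216 188.13513514] 37 [485.26115534 -55.17883377 174.        ]
[array([479.9, -54.7]), array([480.6, -52.4]), array([490.6, -55. ]), array([489.9, -57.4])]
[263.21052632 176.94736842] 19 [476.02746899 -52.67397302 174.        ]
[263.625  161.0625] 16 [463.36861076 -48.95266618 174.        ]
at [491.2 -56.6 281.2] [-3.141e+00 -1.000e-03  2.885e+00] shift [-0.0012  0.0003  0.1152] turn [-0.    -0.001  0.007]
or [292.15384615 175.42307692] 26 [493.39605456 -28.2573216  130.        ]
```

View pics/w3.png

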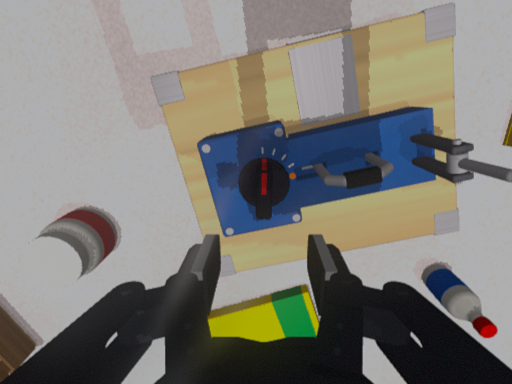

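The wrist view shows the dial bar running vertically, with its stripe at (263,188), aligned with the tool. The shackle's black grip is at (362,177) and the dot at (292,175).

```bash
python3 -m crank '[[0,0,0.03,0,0,0,0.45],[0,0,0.06,0,0,0,0.45],[0,0,0.09,0,0,0,0.45],[0,0,0.115,0,0,0,0.45],[0,0,0.115,0,0,0,0.45]]';python3 -m crank '[[0,0,0,0,0,0,0.7],[0,0,0,0,0,0,1],[0,0,0,0,0,0,1],[0,0,0,0,0,0,1]]' 40
```

```text
clock: 6.3
eef_pos: [489.0, -56.2, 163.8]
tcp_rot: [-3.141, -0.006, 2.874]
contact_force: [-0.6, 0.4, 0.1]
opening: 0.554
grasp_force: 0.0
clock: 6.7
eef_pos: [492.5, -56.7, 168.4]
tcp_rot: [-3.141, 0.003, 2.876]
contact_force: [-1.2, -2.9, 6.7]
opening: 0.153
grasp_force: 42.6
```

```bash
python3 -m crank '[[0,0,0,0,0,0.14,1],[0,0,0,0,0,0.28,1],[0,0,0,0,0,0.42,1],[0,0,0,0,0,0.56,1],[0,0,0,0,0,0.7,1]]';python3 -m crank '[[0,0,0,0,0,0.14,1],[0,0,0,0,0,0.28,1],[0,0,0,0,0,0.42,1],[0,0,0,0,0,0.56,1],[0,0,0,0,0,0.65,1]]';python3 -m crank '[[0,0,0,0,0,0,1],[0,0,0,0,0,0,1],[0,0,0,0,0,0,0.4],[0,0,0,0,0,0,0.4],[0,0,0,0,0,0,0.4]]'; python3 -m crank '[[0,0,-0.03,0,0,0,0.4],[0,0,-0.06,0,0,0,0.2],[0,0,-0.1,0,0,0,0.0],[0,0,-0.14,0,0,0,0],[0.03,0,-0.14,0,0,0,0]]';python3 - <<'E'
from h import *
w=cams.grab_frame("wrist");cv2.imwrite("pics/w4.png",w["image"][:,:,::-1])
for c,a,m in blobs(w,(0,150,50),(7,255,255),None,5,8):
    print(c,a,onz(w,c,174))
for c,a,m in blobs(w,(8,150,120),(20,255,255),None,3,6):print("or",c,a,onz(w,c,130))
E
```

```text
clock: 7.2
eef_pos: [492.4, -56.9, 168.4]
tcp_rot: [3.14, 0.002, 2.17]
contact_force: [-2.8, -4.7, 7.9]
opening: 0.157
grasp_force: 42.6
clock: 7.7
eef_pos: [492.2, -57.0, 168.4]
tcp_rot: [3.14, 0.001, 1.521]
contact_force: [-2.5, -5.4, 7.7]
opening: 0.157
grasp_force: 42.7
clock: 8.2
eef_pos: [491.8, -56.1, 167.2]
tcp_rot: [3.141, -0.0, 1.526]
contact_force: [-0.0, 0.4, 0.0]
opening: 0.601
grasp_force: 0.0
clock: 8.7
eef_pos: [495.8, -27.8, 312.5]
tcp_rot: [3.133, 0.001, 1.523]
contact_force: [1.2, 0.7, -1.1]
opening: 1.0
grasp_force: 0.0
[293.52533333 314.78666667] 375 [ 523.20387773 -178.28316093  174.        ]
[259.57446809 203.17021277] 47 [492.7978791  -46.45614631 174.        ]
[259.625 180.125] 8 [494.01284769 -23.62746848 174.        ]
or [259.625 172.875] 16 [493.6284413  -28.10759109 130.        ]
```

View pics/w4.png

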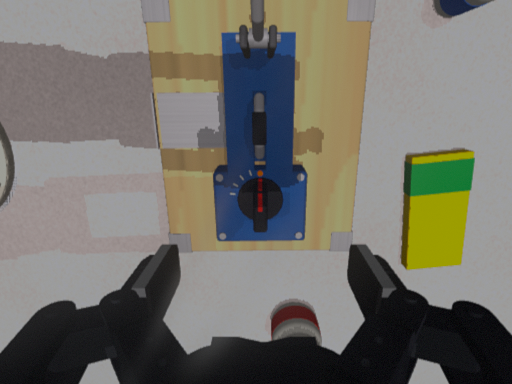

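The wrist view shows the pointer stripe at (260,190) in line with the dot at (260,174), so the dial is home. The shackle's sleeve is at (260,128).

```bash
python3 -m crank '[[0,0,0,0,0,0,0],[0,0,0,0,0,0,0],[0,0,0,0,0,0,0]]'; python3 -c "
from h import *
go([495.9,24.4,179],1.528)
w=cams.grab_frame('wrist')
c=blobs(w,(0,0,0),(180,255,45),(245,95,275,155),2,20)
print([(x.round(1),a,onz(w,x,184)) for x,a,m in c])"
```

```text
clock: 9.05
eef_pos: [492.6, -26.7, 306.3]
tcp_rot: [-3.14, 0.0, 1.526]
contact_force: [-0.3, -0.4, 0.6]
opening: 1.003
grasp_force: 0.0
at [492.6 -26.7 306.3] [-3.14   0.     1.526] shift [0.0512 0.0011 0.1273] turn [-0.001  0.    -0.002]
[(array([264.4, 130.2]), np.int32(455), array([495.89626354,  25.04239692, 184.        ]))]
```

```bash
python3 -m crank '[[0.03,0.001,0,0,0,0,0],[0.0512,0.001,0.03,0,0,0,0],[0.0512,0.001,0.06,0,0,0,0],[0.0512,0.001,0.09,0,0,0,0],[0.0512,0.001,0.127,0,0,0,0]]' && python3 -m crank '[[0,0,0,0,0,0,0],[0,0,0,0,0,0,0.6],[0,0,0,0,0,0,1],[0,0,0,0,0,0,1],[0,0,0,0,0,0,1]]' 60
```

```text
clock: 9.6
eef_pos: [496.8, 24.6, 179.2]
tcp_rot: [3.14, -0.0, 1.526]
contact_force: [0.8, -0.2, -1.0]
opening: 1.0
grasp_force: 0.0
clock: 10.1
eef_pos: [497.1, 24.8, 181.3]
tcp_rot: [3.139, -0.0, 1.526]
contact_force: [-0.4, 0.5, -0.6]
opening: 0.332
grasp_force: 0.0
```

```bash
python3 -m crank '[[0,0,0,0,0,0,1],[0,0,-0.01,0,0,0,1],[0,0,-0.02,0,0,0,1],[0,0,-0.03,0,0,0,1],[0,0,-0.04,0,0,0,1]]'
```

```text
clock: 10.6
eef_pos: [496.4, 24.8, 221.2]
tcp_rot: [3.141, -0.0, 1.526]
contact_force: [0.4, -0.1, -1.5]
opening: 0.125
grasp_force: 61.2
```

```bash
python3 -m crank '[[0,0,-0.03,0,0,0,1],[0,0,-0.065,0,0,0,1],[0,0,-0.1,0,0,0,1],[0,0,-0.135,0,0,0,1],[0,0,-0.165,0,0,0,1]]'
python3 - <<'E'
from h import *
s=cams.grab_frame("scene");cv2.imwrite("pics/s4.png",cv2.resize(s["image"][40:220,190:380,::-1],None,fx=3.2,fy=3.2,interpolation=2))
go([508.7,363.4,387])
E
```

```text
clock: 11.1
eef_pos: [496.2, 24.8, 387.8]
tcp_rot: [3.14, -0.0, 1.526]
contact_force: [0.1, -0.3, -1.7]
opening: 0.124
grasp_force: 61.3
at [497.9  24.9 392.6] [ 3.133e+00 -1.000e-03  1.526e+00] shift [ 0.3386 -0.0045  0.0058] turn 0
```

View pics/s4.png

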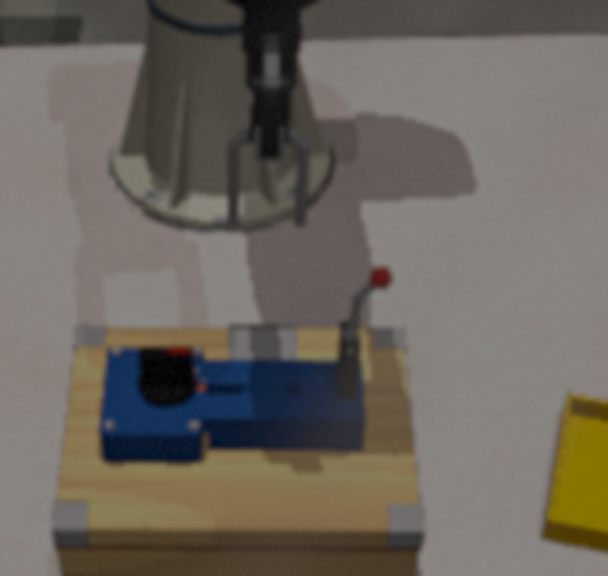

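The scene crop shows the shackle out of the lock, upright, with its leg ends at about (233,225) and (300,222). That is well above the lever ball at (380,277).

```bash
python3 -m crank '[[0.02,0,0,0,0,0,1],[0.05,0,0,0,0,0,1],[0.085,-0.001,0,0,0,0,1],[0.12,-0.001,0,0,0,0,1],[0.155,-0.002,0,0,0,0,1]]';python3 -m crank '[[0.035,0,0,0,0,0,1],[0.075,-0.001,0.0,0,0,0,1],[0.115,-0.001,0.03,0,0,0,1],[0.15,-0.002,0.06,0,0,0,1],[0.183,-0.002,0.1,0,0,0,1]]';python3 -m crank '[[0,0,0.03,0,0,0,1],[0,0,0.05,0,0,0,1],[0,0,0.05,0,0,0,1],[0,0,0.05,0,0,0,1],[0,0,0.05,0,0,0,1]]';python3 - <<'E'
from h import *
s=cams.grab_frame("scene");t=cams.grab_frame("top")
print(r.sense()["eef_pos"],r.sense()["opening"],r.sense()["grasp_force"])
a=s["image"][40:250,200:440,::-1];b=t["image"][130:340,90:330,::-1]
cv2.imwrite("pics/f.png",cv2.resize(np.hstack([a,b]),None,fx=1.66,fy=1.66,interpolation=2))
E
```

```text
clock: 11.65
eef_pos: [501.0, 181.0, 385.5]
tcp_rot: [3.141, -0.0, 1.526]
contact_force: [0.8, -0.5, -2.0]
opening: 0.124
grasp_force: 61.3
clock: 12.15
eef_pos: [507.7, 363.7, 287.0]
tcp_rot: [3.139, -0.002, 1.526]
contact_force: [0.6, 0.0, -2.0]
opening: 0.125
grasp_force: 61.3
clock: 12.65
eef_pos: [508.3, 361.8, 238.4]
tcp_rot: [3.139, -0.002, 1.525]
contact_force: [0.3, -0.4, -1.2]
opening: 0.122
grasp_force: 61.2
[508.23783661 361.73202899 238.2317756 ] 0.12336847496964769 61.21934652328491
```

View pics/f.png

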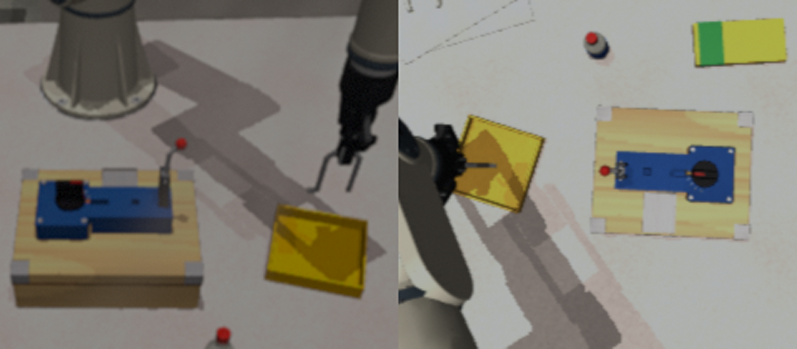

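The final picture shows the shackle gripped upright over the tray. The lever is back, the dial is on the dot, and the glue bottle and pencil box have not moved.

```bash
python3 -c "
from rig import sign_off
print(sign_off())"
```

```text
the job is handed in; nothing more can be done
None
```

The job is handed in at about 13 s on the robot's clock: lever back at about 1.7 rad, dial on the dot, and the shackle gripped (61 N) upright over the tray's middle with its leg ends about 155 mm up; hand-in returned no verdict, and I did not measure the tub, glue and pencil box at the end (the tub was out of the last picture).

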